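Book in a tray of spark-plug boxes

ROBOT

A 7-joint arm with a two-finger parallel gripper is mounted at the origin on a cart in front of the work surface, level with it; the furniture and walls round the work are solid. World frame = base frame: x ahead of the robot, y to its left, z up, the work surface at z = 0. Lengths are in m, angles in rad, forces in N, time in s.
With the tool pointing down it reaches from about 0.425 to 0.925 m from the base axis. Payload 6.8 kg.
Tool frame: the origin (TCP) lies between the finger pads; the fingertips stand 14 mm ahead of it and the grasp point (between the pads) lies 5 mm behind it; z points along the fingers, y is the line along which they close (so a half turn about z gives the same grasp; the last joint's range is limited). The gripper opens to 85 mm and grips with 20 to 120 N. Pads are 22 mm wide; open, the fingers measure 114 mm over their backs; the gripper's body (76 mm by 85 mm) begins 54 mm behind the grasp point. The pads swing forward as they close: fully open they stand 13 mm farther back than shut.
Start: joints at [1.045, 0.477, 0.022, 1.555, -0.011, 1.109, -0.083], TCP at [0.274, -0.617, 0.245] pointing down, gripper open.
Joint ranges: [-2.96, 2.96], [-0.34, 2.1], [-1.41, 1.46], [0.24, 2.44], [-1.37, 4.51], [0.17, 1.92], [-2.96, 2.96]. Speed limits (rad/s): [2.39, 2.39, 3.14, 3.14, 3.14, 3.14, 3.14].

INTERFACE

Orientations are given as a rotation vector (axis times angle).
In Python, from bench import r, eyes, ticket gives the robot as it stands. The module is installed in compiled form; this text tells all that it offers.
- The arm moves only by the tool arm_command, never from a script. Its argument "plan" is text: rows parted by semicolons, each of 4 numbers parted by spaces: the shift along the tool's x, y, z in m, then the turn about the tool's z in degrees. In form: tx ty tz yaw; .... A call has 1 to 20 rows; each row shifts and turns the commanded pose from where the row before left it, along the tool's axes as they then stand; what a row does not reach is not made up. A row lasts 1/8 s, in which the tool goes at most 62.5 mm and 10.7 degrees, less where a joint would pass 70% of its speed; a pose out of reach is approached as far as the arm can. A call is refused whole if a number of a shift passes 0.0625 or a number of a turn 10.7, either way. A call with a gripper value outside its range is refused whole. "hand" is the closure, from -1 (fully open) to 1 (shut), set as the call begins (left out, the last holds). The fingers move at their own pace and stop on an object; "grip_force" is the grip in N (left out, the last holds). Time passes only in rows, so rows that do not move let the fingers close. It gives the time, the measured TCP pose, the force, the opening and the grip force at its end, in the units of the state.
- r.get_obs(): the state, without advancing time (a new reading comes with each control period).
- eyes.grab_frame(name): name is "scene" or "side" or "wrist"; returns (picture, depth): 384x512x3 uint8, red, green, blue; 384x512 float32, m along the optical axis (not along the pixel's ray), 0 where there is no reading.
- eyes.calibration(name): a dict with "fov_y" (degrees; the focal length in pixels is half the picture's height over the tangent of half this angle, whatever the lens; pixels are square), "cx", "cy" (the principal point, pixels), "k1" (the pictures are not rectified: a ray, as slopes to the right and down, at radius r is drawn at 1 + k1 r^2 times it, then the intrinsics apply), "origin" and "attitude" of the camera in the world; the wrist camera has in their place "tool_from_camera" (4x4, takes a point from camera to tool coordinates, whose origin is the TCP and whose axes are the flange's). Camera axes: x right, y up, looking along -z (the intrinsics and any distortion apply to the point x, -y, -z); pixel columns grow to the right and rows downward; lengths in m; the calibration is good to about 2 mm. A picture is of the moment at which its call begins: read the wrist's pose just before it. calibration takes no time and is no camera call.
- ticket.hand_in(): hands the job in; it is judged then, once.
The state is a dict: "clock": time; "joints": joint angles; "qvel": joint speeds; "tau": joint torques, N m; "tcp_pos": TCP position; "orientation": TCP orientation; "contact_force": force on the tool from outside, world axes, zero at the start; "moment": the same for the moment, N m; "grip_width": finger opening in m; "gripper_force": force on a finger pad.
Only numpy, scipy, OpenCV 4.12 (cv2) and the standard library are available. Lean on these libraries where they do the work, as an engineer would, in place of code of your own. Each camera call takes 0.05 s, during which the arm holds its last target. There are 200 camera calls.

TASK

Book in the spark-plug boxes: pull the tray's knob out until it clicks, lay every long red spark-plug box that is on the desk flat and straight in the tray, side by side with their long sides running front to back, then push the knob fully home so that its bar squares them up against the back fence. After that pick up the hand scanner, aim its head squarely at the middle of the tray's sloping code plate from about 6 cm away, hold it steady there for two seconds, and stand it upright back on its mat. Leave everything else on the desk where it is.

Things in the scene. Friction and masses are not known exactly. Their poses are not given: they have to be found in the camera images.
- tray: Grey booking-in tray fixed to the desk. Origin: on the desk surface, near the tray's middle; x points to the tray's back, y to its left, z up. Floor 4 mm thick. Inner faces: back fence at x = +75 mm (32 mm high), side rails at y = +-142 mm (5 mm thick, 20 mm high); front guide wall x = -73 to -65 mm (46 mm high). A code post (44 x 52 mm) stands outside the right rail at x = 0, y = -185 mm
- bar_face (a point): middle of the face with which the steel squaring bar, 276 mm long across the tray and 44 mm high, pushes the boxes: at tray x = -19 mm with the knob home (bay 94 mm deep), -51 mm with it out. A lip on the bar reaches 10 mm past this face over the boxes, 39 to 44 mm above the desk: 116 mm clear from lip to back fence with the knob out, only 84 mm with it home. A box lying more than 0.17 rad askew jams the bar
- gate_knob (a joint): how far the knob, with its bar, is pulled out towards the tray's front (-x of the tray), m: 0 = fully home, 0.032 = fully out. A sprung detent holds it at both ends and drives it away from mid travel; about 4 to 5 N either way. The start is home
- knob_grip (a point): middle of the black round knob, 29 mm diameter, 20 mm long along the tray's x, axis level, 38 mm above the desk; it sticks out of the front guide wall on a 12 mm stem, 21 mm clear of the wall when home (16 mm clear of the steel bush), with open desk below it. Home it lies at tray x = -104 mm, y = 0
- code_plate: aluminium code plate 50 x 50 x 4 mm with black bars, on the code post at the tray's right end, its face tipped 30 degrees from level towards the tray's front. Origin: centre of its underside; z is the outward normal of its face
- code_face (a point): centre of the code plate's face (what the scanner is to aim at), about 55 mm above the desk
- box_a_mid (a point): centre of spark-plug box a (absent: no such box this time)
- box_b_mid (a point): centre of spark-plug box b (absent: no such box this time)
- box_c_mid (a point): centre of spark-plug box c (absent: no such box this time)
- box_d_mid (a point): centre of spark-plug box d (absent: no such box this time)
- box_a: red spark-plug carton, 30 x 90 x 30 mm (x, y, z), about 70 g, one of two to four alike; long axis is y, origin is the centre of its underside
- box_b: red spark-plug carton, 30 x 90 x 30 mm (x, y, z), about 70 g, one of two to four alike; long axis is y, origin is the centre of its underside
- box_c: red spark-plug carton, 30 x 90 x 30 mm (x, y, z), about 70 g, one of two to four alike; long axis is y, origin is the centre of its underside
- box_d: red spark-plug carton, 30 x 90 x 30 mm (x, y, z), about 70 g, one of two to four alike; long axis is y, origin is the centre of its underside
- scanner: hand scanner, about 160 g, standing upright: a round flared black head (64 mm diameter, 0 to 34 mm) below, with an upright grey handle 28 mm (x) by 38 mm (y) from 32 to 120 mm above its underside. Origin: centre of the head's flat underside, where it looks out; it looks along its own -z
- scanner_mat: thin black rubber mat 100 x 90 x 3 mm fixed to the desk, on which the scanner stands. Origin: centre of its underside
- globe_box: bystander: small white and orange bulb carton 50 x 50 x 47 mm, origin at the centre of its underside; leave it alone
- tape_roll: bystander: roll of dark tape lying flat, 62 mm across, 19 mm high, origin at the centre of its underside; leave it alone
- stamp: bystander: wooden rubber stamp, 27 x 55 mm, 78 mm tall, origin at the centre of its underside; leave it alone
Mind the look-alikes: they are no part of the job. Leave any purple look-alike of the box_b alone.

How it is judged:
On the way, in this order (a step that is already met when the one before it is completed fails the run):
1. the knob is pulled fully out (value of joint gate_knob above 0.028 m), for 0.2 s.
2. with the knob still out, every spark-plug box lies on the tray's floor between bar and back fence, long sides front to back (value of joint gate_knob above 0.026 m and x of box_a_mid in the frame of tray between -0.03 and 0.04 m and y of box_a_mid in the frame of tray between -0.13 and 0.13 m and z of box_a_mid in the frame of tray between 0.012 and 0.025 m and angle between the y axis of each of box_a, box_b, box_c, box_d and the x axis of tray, either way round below 0.45 rad and x of box_b_mid in the frame of tray between -0.03 and 0.04 m and y of box_b_mid in the frame of tray between -0.13 and 0.13 m and z of box_b_mid in the frame of tray between 0.012 and 0.025 m and x of box_c_mid in the frame of tray between -0.03 and 0.04 m and y of box_c_mid in the frame of tray between -0.13 and 0.13 m and z of box_c_mid in the frame of tray between 0.012 and 0.025 m and x of box_d_mid in the frame of tray between -0.03 and 0.04 m and y of box_d_mid in the frame of tray between -0.13 and 0.13 m and z of box_d_mid in the frame of tray between 0.012 and 0.025 m), for 0.2 s.
3. the knob is pushed fully home with every box squared up in the tray (value of joint gate_knob below 0.005 m and x of box_a_mid in the frame of tray between 0.016 and 0.04 m and y of box_a_mid in the frame of tray between -0.13 and 0.13 m and z of box_a_mid in the frame of tray between 0.012 and 0.025 m and angle between the y axis of each of box_a, box_b, box_c, box_d and the x axis of tray, either way round below 0.25 rad and x of box_b_mid in the frame of tray between 0.016 and 0.04 m and y of box_b_mid in the frame of tray between -0.13 and 0.13 m and z of box_b_mid in the frame of tray between 0.012 and 0.025 m and x of box_c_mid in the frame of tray between 0.016 and 0.04 m and y of box_c_mid in the frame of tray between -0.13 and 0.13 m and z of box_c_mid in the frame of tray between 0.012 and 0.025 m and x of box_d_mid in the frame of tray between 0.016 and 0.04 m and y of box_d_mid in the frame of tray between -0.13 and 0.13 m and z of box_d_mid in the frame of tray between 0.012 and 0.025 m), for 0.2 s.
4. the scanner is held steady for 1 s, looking squarely at the code plate from 3 to 10 cm (x of code_face in the frame of scanner between -0.016 and 0.016 m and y of code_face in the frame of scanner between -0.016 and 0.016 m and z of code_face in the frame of scanner between -0.1 and -0.03 m and angle between the z axis of scanner and the z axis of code_plate, either way round below 0.26 rad and linear speed of scanner below 0.03 m/s and angular speed of scanner below 0.25 rad/s), for 1 s.
At the end, for the whole second after the job is handed in: knob within 5 mm of home; every spark-plug box lies on the tray's floor against or within about 1 cm of the back fence, long sides front to back within 0.25 rad; the scanner stands upright on its mat, its axis within 35 mm of the mat's centre, released and at rest (all of step 3 and horizontal distance between scanner and scanner_mat below 0.035 m and angle between scanner's own z axis and vertical below 0.1 rad and height (world z) of scanner below 0.009 m and linear speed of scanner below 0.02 m/s); the robot touches nothing.
It fails at once if the globe box is pushed more than 3 cm from its place (distance of globe_box from where it was at the start of the episode above 0.03 m).
It fails at once if the tape roll is pushed more than 3 cm from its place (distance of tape_roll from where it was at the start of the episode above 0.03 m).
It fails at once if the stamp is pushed more than 3 cm from its place (distance of stamp from where it was at the start of the episode above 0.03 m).
Of box_a, box_b, box_c, box_d only 2 to 4 are there at a start; the rules pass over those that are not, and their reading is None.
At some moment in a run one of box_a, box_b, box_c, box_d may be knocked a few centimetres aside while the robot is not near it.
It also fails if it takes over 208 s, if anything falls off the work surface, if the arm or the gripper's body presses on something with over 40 N, if the wrist force passes 120 N, or if a joint passes its speed limit or range.

## Working session

There is one attempt and no reset: what is moved stays moved. The work goes in short steps, Python scripts to look and compute and a tool call to move; the robot and the scene stay as the last step left them, time stands still between calls to the robot, and variables do not carry over. Pictures are saved under pics/ and viewed, at most 17 in all, crops included, and the job is handed in when it is done.

Besides the shell and the picture viewer there is one more tool, called after "Call:" by a JSON object that holds its "api" and its "payload". arm_command: Moves the arm, as the interface text tells. Its arguments: {"type":"object","properties":{"plan":{"type":"string"},"hand":{"type":"number"},"grip_force":{"type":"number"}},"required":["plan"]}

```bash
mkdir -p pics
cat > h.py <<'E'
import numpy as np, cv2
from scipy.spatial.transform import Rotation as R
from bench import r, eyes, ticket
def cam(name,obs=None):
    c=eyes.calibration(name)
    if name=='wrist':
        T=np.eye(4);T[:3,:3]=R.from_rotvec(obs['orientation']).as_matrix();T[:3,3]=obs['tcp_pos']
        M=T@np.array(c['tool_from_camera'])
    else:
        a=np.array(c['attitude']);M=np.eye(4)
        M[:3,:3]=a if a.shape==(3,3) else R.from_rotvec(a).as_matrix()
        M[:3,3]=c['origin']
    f=192/np.tan(np.radians(c['fov_y'])/2)
    return c,M,f
def rays(name,uv,obs=None):
    c,M,f=cam(name,obs)
    K=np.array([[f,0,c['cx']],[0,f,c['cy']],[0,0,1]])
    p=cv2.undistortPoints(np.array(uv,float).reshape(-1,1,2),K,np.array([c['k1'],0,0,0.])).reshape(-1,2)
    d=np.c_[p[:,0],-p[:,1],-np.ones(len(p))]
    return M[:3,3],d@M[:3,:3].T
def plane(name,uv,z,obs=None):
    o,d=rays(name,uv,obs); return o+d*((z-o[2])/d[:,2])[:,None]
def atdepth(name,uv,dep,obs=None):
    o,d=rays(name,uv,obs); return o+d*np.array(dep).reshape(-1,1)
def grab(name,fn=None):
    obs=r.get_obs(); im,d=eyes.grab_frame(name)
    if fn: cv2.imwrite('pics/'+fn,im[:,:,::-1])
    return obs,im,d
E
python3 - <<'E'
from h import *
print(r.get_obs())
for n in('scene','side','wrist'):
    print(n,eyes.calibration(n)); o,im,d=grab(n,n+'0.png'); np.savez(n+'0.npz',im=im,d=d)
a=[cv2.imread(f'pics/{n}0.png') for n in('scene','side')]
E
```

```text
{'clock': 0.0, 'joints': array([ 1.04494303,  0.47778141,  0.02235493,  1.55648671, -0.01148069,
        1.10930219, -0.08309059]), 'qvel': array([-5.54738545e-04,  1.63936892e-03, -7.31167328e-05,  1.35810054e-03,
        4.62963838e-04,  1.59777273e-03,  2.58816021e-04]), 'tau': array([ 5.25352916e-04, -5.96457803e+01,  1.60801381e+00, -2.81189185e+01,
        1.22925412e-02,  9.53998620e-03, -3.41737825e-05]), 'tcp_pos': array([ 0.27358858, -0.61642938,  0.24432365]), 'orientation': array([-3.07156981e+00, -6.51116899e-01,  8.47981760e-04]), 'contact_force': array([-0.13268017,  0.33391721, -0.86019197]), 'moment': array([-0.03769267, -0.02773184, -0.05185125]), 'gripper_force': 0.0, 'grip_width': 0.08550737407674319}
scene {'fov_y': 49.31999360338634, 'cx': 254.09027573060794, 'cy': 186.07870403252144, 'k1': -0.018454775561927202, 'origin': array([0.02267926, 0.61149666, 1.00154829]), 'attitude': array([ 0.32985242, -0.85099166, -2.24752139])}
side {'fov_y': 57.458698234498115, 'cx': 253.36627125670304, 'cy': 195.6439575721415, 'k1': -0.09586774394257638, 'origin': array([0.53979729, 1.02532364, 0.87908671]), 'attitude': array([ 0.02044049, -1.35391006, -2.77572823])}
wrist {'fov_y': 70.70189684064712, 'cx': 254.87156158220597, 'cy': 189.46542412355285, 'k1': -0.060977199216770375, 'tool_from_camera': array([[ 1.02638797e-03,  9.55464311e-01,  2.95104891e-01,
         7.56106887e-02],
       [ 9.99999205e-01, -1.19676406e-03,  3.96734165e-04,
        -7.23251212e-04],
       [ 7.32236262e-04,  2.95104249e-01, -9.55464780e-01,
        -1.28339757e-01],
       [ 0.00000000e+00,  0.00000000e+00,  0.00000000e+00,
         1.00000000e+00]])}
```

View pics/scene0.png

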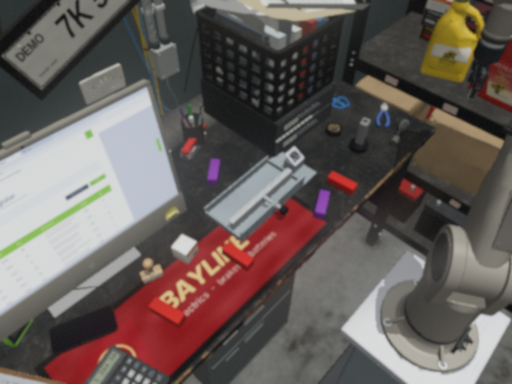

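View pics/side0.png

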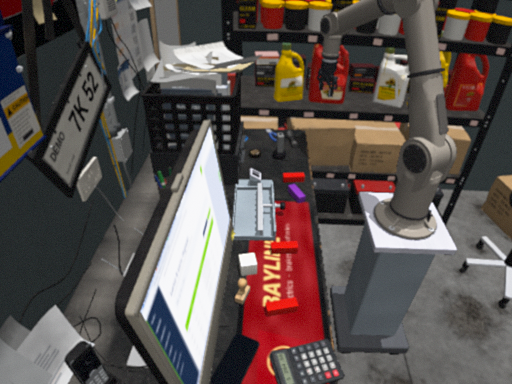

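The scene view shows red boxes at (342,182), (237,255) and (167,310). A red thing by the pen pot at (189,147) might be a fourth, and the red thing at (410,190) is off the desk. The purple look-alikes are at (214,169) and (322,202). The tray is at about (262,190), its knob at (283,210), the scanner at (360,135), the globe box at (184,247), the stamp at (150,268) and the tape at (333,129). I'll confirm with an enlarged crop and depth.

Run:
```python
from h import *
Z=np.load('scene0.npz');im=Z['im'];d=Z['d']
c=im[85:335,130:430]; cv2.imwrite('pics/crop0.png',cv2.resize(c,(720,600),interpolation=cv2.INTER_CUBIC)[:,:,::-1])
pts=dict(bx1=(342,182),bx2=(237,255),bx3=(167,310),pen=(189,147),pur1=(322,202),pur2=(214,169),knob=(283,210),scan=(363,124),globe=(184,243),stamp=(150,262),tape=(333,129),plate=(293,156),far=(410,190),mouse=(172,213),matc=(200,280),pot=(193,130))
for k,v in pts.items(): print(k,atdepth('scene',[v],[d[v[1],v[0]]])[0].round(3))
# HSV at boxes
hsv=cv2.cvtColor(im,cv2.COLOR_RGB2HSV)
for k in('bx1','bx2','bx3','pen','matc','pur1'): print(k,hsv[pts[k][1],pts[k][0]])
# height map points cloud: red boxes by height
v,u=np.mgrid[0:384,0:512]; P=atdepth('scene',np.c_[u.ravel(),v.ravel()],d.ravel()).reshape(384,512,3)
red=((hsv[...,0]<8)|(hsv[...,0]>172))&(hsv[...,1]>130)&(P[...,2]>0.012)&(P[...,2]<.06)&(P[...,0]<1.2)
n,l,s,ce=cv2.connectedComponentsWithStats(red.astype(np.uint8))
for i in range(1,n):
    if s[i,4]<25: continue
    q=P[l==i]; top=q[q[:,2]>np.percentile(q[:,2],90)-.004]
    rc=cv2.minAreaRect((top[:,:2]*1000).astype(np.float32)); print(s[i],ce[i].round(),q[:,2].max().round(3),[np.round(x,1) for x in rc])
```

```text
bx1 [ 0.422 -0.216  0.028]
bx2 [0.469 0.2   0.028]
bx3 [0.48  0.431 0.029]
pen [0.871 0.025 0.044]
pur1 [ 0.415 -0.105  0.032]
pur2 [0.749 0.026 0.028]
knob [0.471 0.01  0.049]
scan [ 0.482 -0.387  0.124]
globe [0.592 0.28  0.044]
stamp [0.59  0.389 0.077]
tape [ 0.611 -0.432 -0.003]
plate [ 0.591 -0.176  0.054]
far [ 0.362 -0.8   -0.448]
mouse [0.635 0.271 0.13 ]
matc [ 0.498  0.311 -0.001]
pot [ 0.884 -0.01   0.089]
bx1 [  1 194 198]
bx2 [  1 192 202]
bx3 [  1 193 201]
pen [  1 165 181]
matc [ 20  90 209]
pur1 [140 145 174]
[183 138  14  16 123] [189. 145.] 0.05 [array([881.9,  14. ]), array([25.3, 61.7]), np.float64(30.2)]
[328 172  29  22 309] [342. 182.] 0.035 [array([ 424.5, -220.8]), array([87.8, 34.7]), np.float64(7.0)]
[279 205  10  11  31] [284. 211.] 0.056 [array([472.2,  -4.5]), array([ 7.8, 17.2]), np.float64(84.2)]
[223 242  31  28 411] [238. 255.] 0.035 [array([470.2, 196.3]), array([90. , 30.1]), np.float64(6.5)]
[149 297  37  29 508] [167. 311.] 0.036 [array([480.9, 431. ]), array([90.7, 31.3]), np.float64(15.5)]
```

View pics/crop0.png

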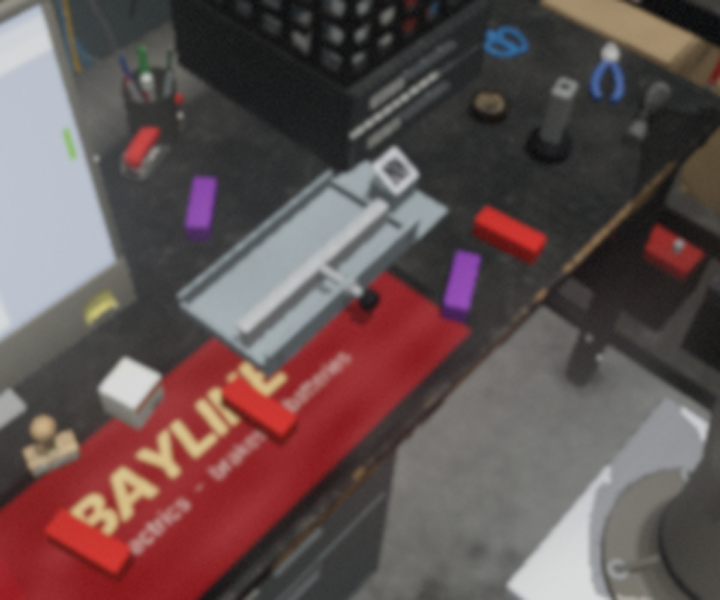

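Three boxes fit: all at height about 0.03 and 90x30. The red thing by the pen pot is 50 mm high with a silver base, so it is a stapler. Next I go above the tray for a closer look.

Call:
{"api": "arm_command", "payload": {"plan": "0 0 0 8; 0 0 0 8; 0 0 0 8; 0.023 -0.05 0 0; 0.023 -0.05 0 0; 0.023 -0.05 0 0; 0.023 -0.05 0 0; 0.023 -0.05 0 0; 0.023 -0.05 0 0; 0.023 -0.05 0 0; 0.023 -0.05 0 0; 0.023 -0.05 0 0; 0.023 -0.05 0 0; 0.023 -0.05 0 0; 0.023 -0.05 0 0; 0 0 0 0; 0 0 0 0", "hand": -1}}

```text
clock: 2.28
tcp_pos: [0.5502, -0.0178, 0.2449]
orientation: [3.141, -0.002, -0.002]
contact_force: [0.2, 0.4, -0.2]
grip_width: 0.0854
gripper_force: 0.0
```

Run:
```python
from h import *
o,im,d=grab('wrist','w1.png');np.savez('w1.npz',im=im,d=d,p=o['tcp_pos'],q=o['orientation'])
print(o['tcp_pos'],R.from_rotvec(o['orientation']).as_matrix().round(3))
```

```text
[ 0.55016427 -0.01778595  0.24491242] [[ 1.    -0.001 -0.001]
 [-0.001 -1.    -0.001]
 [-0.001  0.001 -1.   ]]
```

View pics/w1.png

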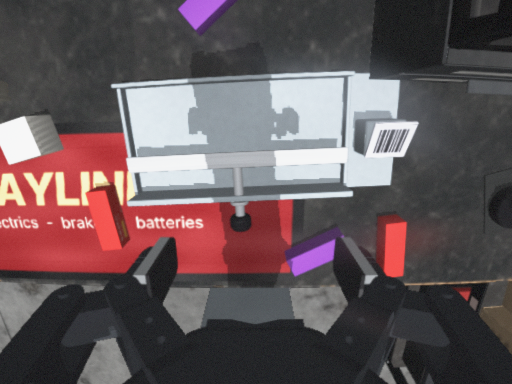

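The wrist view shows the tray with its back fence top at (112,85)-(352,73), front wall at (130,202)-(352,193) and knob at (240,223). Boxes are at (108,217) and (391,245), the code plate at (390,138) and purple look-alikes at (205,10) and (315,250).

Run:
```python
from h import *
Z=np.load('w1.npz');im=Z['im'];d=Z['d'];o=dict(tcp_pos=Z['p'],orientation=Z['q'])
v,u=np.mgrid[0:384,0:512]; P=atdepth('wrist',np.c_[u.ravel(),v.ravel()],d.ravel(),o).reshape(384,512,3)
hsv=cv2.cvtColor(im,cv2.COLOR_RGB2HSV)
def fit(m,n):
    q=P[m]; vx,vy,x,y=cv2.fitLine(q[:,:2].astype(np.float32),cv2.DIST_HUBER,0,.001,.001).ravel()
    print(n,len(q),'at',x.round(4),y.round(4),'z',np.median(q[:,2]).round(4),'yaw',np.degrees(np.arctan2(-vx/np.sign(vy),abs(vy))).round(2),'y range',q[:,1].min().round(4),q[:,1].max().round(4),'x',q[:,0].min().round(4),q[:,0].max().round(4))
z=P[...,2]
roi=(v>65)&(v<95)&(u>105)&(u<360); fit(roi&(z>.026)&(z<.04),'fence')
roi=(v>183)&(v<208)&(u>125)&(u<358)&(abs(u-238)>20); fit(roi&(z>.042)&(z<.052),'frontwall')
roi=(v>145)&(v<175)&(u>125)&(u<350)&(abs(u-238)>15); fit(roi&(z>.038)&(z<.05),'bar')
roi=(v>205)&(v<235)&(u>225)&(u<255); fit(roi&(z>.035)&(z<.06),'knob')
q=P[roi&(z>.035)&(z<.06)]; print('knob',q.mean(0),np.median(q,0),q.max(0))
roi=(v>115)&(v<160)&(u>360)&(u<420)&(z>.035)&(z<.08); q=P[roi]; c=q.mean(0); U,S,V=np.linalg.svd(q-c,full_matrices=0); print('plate',c.round(4),V[2].round(3),q.min(0),q.max(0))
red=((hsv[...,0]<8)|(hsv[...,0]>172))&(hsv[...,1]>120)&(z>.022)&(z<.04)
n,l,s,ce=cv2.connectedComponentsWithStats(red.astype(np.uint8))
for i in range(1,n):
    if s[i,4]<200: continue
    q=P[l==i]; q=q[q[:,2]>.026]
    rc=cv2.minAreaRect((q[:,:2]*1000).astype(np.float32)); print(ce[i].round(),q[:,2].max().round(3),np.median(q[:,2]).round(3),[np.round(x,1) for x in rc])
```

```text
fence 1163 at 0.6579 0.0097 z 0.0314 yaw 2.75 y range -0.1347 0.1575 x 0.6485 0.6679
frontwall 1178 at 0.5125 0.0026 z 0.0455 yaw 2.72 y range -0.1417 0.1501 x 0.5009 0.5229
bar 3052 at 0.5624 0.0058 z 0.0436 yaw 2.68 y range -0.1313 0.1453 x 0.546 0.5778
knob 413 at 0.4825 0.003 z 0.0473 yaw -81.96 y range -0.0105 0.0177 x 0.4669 0.5009
knob [0.48246803 0.002963   0.04662492] [0.4826812  0.00257737 0.0473279 ] [0.50086293 0.01765778 0.05385021]
plate [ 0.5911 -0.1731  0.0536] [-0.424  0.17   0.89 ] [ 0.56665307 -0.20255626  0.03516866] [ 0.6119733  -0.14994553  0.06884942]
[104. 219.] 0.033 0.03 [array([471.9, 196.5]), array([90.6, 31.8]), np.float64(6.0)]
[393. 247.] 0.032 0.03 [array([ 425.7, -220.9]), array([91.1, 31.4]), np.float64(7.4)]
```

Call:
{"api": "arm_command", "payload": {"plan": "0 0 0 -2.7; -0.024 -0.008 0 0; -0.024 -0.008 0 0; -0.024 -0.008 0 0; 0 0 0.04 0; 0 0 0.04 0; 0 0 0.04 0; 0 0 0.04 0; 0 0 0.03 0; 0 0 0.022 0; 0 0 0 0; 0 0 0 0"}}

```text
clock: 3.82
tcp_pos: [0.478, 0.0025, 0.0341]
orientation: [3.14, 0.07, 0.002]
contact_force: [0.6, 0.6, 0.6]
grip_width: 0.0853
gripper_force: 0.0
```

Call:
{"api": "arm_command", "payload": {"plan": "0 0 0 0; 0 0 0 0; 0 0 0 0; 0 0 0 0; 0 0 0 0; 0 0 0 0; -0.006 0 0 0; -0.006 0 0 0; -0.006 0 0 0; -0.006 0 0 0; -0.006 0 0 0; -0.004 0 0 0; 0 0 0 0; 0 0 0 0", "hand": 1, "grip_force": 40}}

```text
clock: 5.58
tcp_pos: [0.4458, 0.0006, 0.0341]
orientation: [3.14, 0.07, 0.007]
contact_force: [4.5, -5.0, 0.6]
grip_width: 0.0272
gripper_force: 40.6
```

Call:
{"api": "arm_command", "payload": {"plan": "0 0 0 0; 0 0 0 0; 0 0 0 0; 0 0 -0.04 0; 0 0 -0.04 0; 0 0 -0.04 0; 0.009 -0.049 0 0; 0.009 -0.049 0 0; 0.009 -0.049 0 0; 0.009 -0.048 0 0; 0 0 0 -3.4; 0 0 0 0; 0 0 0 0", "hand": -1}}

```text
clock: 7.2
tcp_pos: [0.4703, 0.1974, 0.1531]
orientation: [3.137, 0.162, -0.001]
contact_force: [0.1, 0.1, -0.5]
grip_width: 0.0855
gripper_force: 0.0
```

```bash
cat >> h.py <<'E'
def reds(zlo=.022,zhi=.04,name='wrist',fn=None):
    o,im,d=grab(name,fn); v,u=np.mgrid[0:384,0:512]
    P=atdepth(name,np.c_[u.ravel(),v.ravel()],d.ravel(),o).reshape(384,512,3); z=P[...,2]
    hsv=cv2.cvtColor(im,cv2.COLOR_RGB2HSV)
    m=((hsv[...,0]<8)|(hsv[...,0]>172))&(hsv[...,1]>120)&(z>zlo)&(z<zhi)
    n,l,s,ce=cv2.connectedComponentsWithStats(m.astype(np.uint8))
    for i in range(1,n):
        if s[i,4]<150: continue
        q=P[l==i]; zm=np.median(q[:,2]); q=q[q[:,2]>zm-.004]
        rc=cv2.minAreaRect((q[:,:2]*1000).astype(np.float32)); print(ce[i].round(),'z',zm.round(3),[np.round(x,1) for x in rc])
    return o,im,P
E
python3 - <<'E'
from h import *
o,im,P=reds(fn='w2.png')
print(o['tcp_pos'],o['orientation'])
o,im,P=reds(name='scene',fn='s2.png')
z=P[...,2];v,u=np.mgrid[0:384,0:512]
E
```

```text
[ 23. 150.] z 0.03 [array([482.6, 431.5]), array([90.6, 32.8]), np.float64(14.9)]
[256. 182.] z 0.03 [array([472.3, 197.7]), array([90.5, 30. ]), np.float64(7.0)]
[0.47033077 0.19742573 0.15306493] [ 3.13681402e+00  1.62020473e-01 -9.84908417e-04]
[342. 181.] z 0.029 [array([ 424.3, -220.9]), array([89.9, 34.9]), np.float64(4.1)]
[238. 254.] z 0.029 [array([470.1, 196.6]), array([90.5, 32. ]), np.float64(6.4)]
[167. 310.] z 0.03 [array([481.7, 431.4]), array([91.6, 31.5]), np.float64(15.4)]
```

View pics/w2.png

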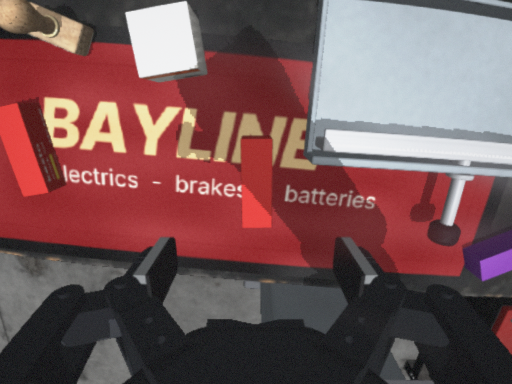

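The pull worked: the stem is out at (455,205) with the bar by the front wall, and box 2 lies between the fingers at (256,182).

Call:
{"api": "arm_command", "payload": {"plan": "0.002 0 0.04 -1; 0 0 0.04 0; 0 0 0.03 0; 0 0 0.021 0; 0 0 0 0; 0 0 0 0"}}

```text
clock: 8.05
tcp_pos: [0.4731, 0.1985, 0.0231]
orientation: [-3.135, -0.192, -0.002]
contact_force: [0.5, 0.3, 0.2]
grip_width: 0.0854
gripper_force: 0.0
```

Call:
{"api": "arm_command", "payload": {"plan": "0 0 0 0; 0 0 0 0; 0 0 0 0; 0 0 0 0; 0 0 0 0; 0 0 0 0; 0 0 -0.03 0; 0 0 -0.03 0; 0 0 -0.03 0; 0 0 0 0; 0 0 0 0", "hand": 1, "grip_force": 40}}

```text
clock: 9.43
tcp_pos: [0.472, 0.1981, 0.1116]
orientation: [3.135, 0.193, -0.001]
contact_force: [0.3, -0.5, -0.8]
grip_width: 0.029
gripper_force: 39.9
```

Call:
{"api": "arm_command", "payload": {"plan": "0 0 0 4.3; 0.029 0.0295 0 0; 0.029 0.0295 0 0; 0.029 0.0295 0 0; 0.03 0.029 0 0; 0 0 0 0; 0 0 0.03 0; 0 0 0.03 0; 0 0 0.015 0; 0 0 0.008 0; 0 0 0 0; 0 0 0 0"}}

```text
clock: 10.92
tcp_pos: [0.5957, 0.087, 0.0302]
orientation: [-3.14, -0.075, -0.002]
contact_force: [0.5, 0.1, -0.2]
grip_width: 0.0291
gripper_force: 39.9
```

Call:
{"api": "arm_command", "payload": {"plan": "0 0 0 0; 0 0 0 0; 0 0 0 0; 0 0 -0.03 0; 0 0 -0.04 0; 0 0 -0.05 0; 0 0 0 0; 0 0 0 0", "hand": 0}}

```text
clock: 11.92
tcp_pos: [0.5947, 0.0865, 0.1491]
orientation: [3.14, 0.075, -0.0]
contact_force: [-0.3, -0.2, 0.1]
grip_width: 0.0429
gripper_force: 0.0
```

Run:
```python
from h import *
o,im,P=reds(zhi=.045)
print(o['tcp_pos'],o['orientation'],o['grip_width'])
reds(name='scene',zhi=.045)
```

```text
[255. 185.] z 0.034 [array([595.4,  87.5]), array([89.3, 29.2]), np.float64(3.2)]
[494. 322.] z 0.029 [array([ 427.1, -220.3]), array([89.4, 32.9]), np.float64(5.3)]
[0.59471513 0.08650983 0.14908595] [ 3.14047400e+00  7.47881027e-02 -2.40954192e-04] 0.04291945448402597
[342. 181.] z 0.029 [array([ 425. , -221.2]), array([88.3, 34.5]), np.float64(5.8)]
[234. 206.] z 0.033 [array([592.7,  87.7]), array([91.7, 31.3]), np.float64(3.4)]
[167. 310.] z 0.03 [array([482.4, 431.1]), array([91.8, 30.3]), np.float64(15.2)]
```

Call:
{"api": "arm_command", "payload": {"plan": "-0.012 -0.0437 0 0; -0.012 -0.0437 0 0; -0.012 -0.0437 0 0; -0.012 -0.0437 0 0; -0.012 -0.0437 0 0; -0.012 -0.0437 0 0; -0.012 -0.0437 0 0; -0.012 -0.0437 0 0; 0 0 0 -6.1; 0 0 0 -6.1; 0 0 0 0; 0 0 0 0", "hand": -1}}

```text
clock: 13.52
tcp_pos: [0.4823, 0.4309, 0.1484]
orientation: [3.115, 0.405, -0.002]
contact_force: [-0.1, -0.1, 0.8]
grip_width: 0.0852
gripper_force: 0.0
```

Run:
```python
from h import *
o,im,P=reds(zhi=.045)
print(o['tcp_pos'],o['orientation'],o['grip_width'])
```

```text
[254. 184.] z 0.03 [array([482.6, 432.6]), array([90.4, 30.1]), np.float64(14.7)]
[0.48225015 0.43089301 0.14844576] [ 3.11465713e+00  4.04714733e-01 -1.82861054e-03] 0.08516541543574302
```

Call:
{"api": "arm_command", "payload": {"plan": "0 -0.001 0.04 0; 0 0 0.04 0; 0 0 0.03 0; 0 0 0.0155 0; 0 0 0 0; 0 0 0 0"}}

```text
clock: 14.32
tcp_pos: [0.4829, 0.4331, 0.0251]
orientation: [-3.114, -0.408, -0.003]
contact_force: [0.1, 0.9, -0.7]
grip_width: 0.0857
gripper_force: 0.0
```

Call:
{"api": "arm_command", "payload": {"plan": "0 0 0 0; 0 0 0 0; 0 0 0 0; 0 0 0 0; 0 0 0 0; 0 0 0 0; 0 0 -0.03 0; 0 0 -0.03 0; 0 0 -0.04 0; 0 0 0 0; 0 0 0 0", "hand": 1}}

```text
clock: 15.7
tcp_pos: [0.4817, 0.4316, 0.1228]
orientation: [3.114, 0.408, -0.002]
contact_force: [-0.4, -0.2, -1.6]
grip_width: 0.0287
gripper_force: 40.9
```

Call:
{"api": "arm_command", "payload": {"plan": "0 0 0 6.1; 0 0 0 6.1; 0.0107 0.0476 0 0; 0.0107 0.0476 0 0; 0.0107 0.0476 0 0; 0.0107 0.0476 0 0; 0.0107 0.0476 0 0; 0.0107 0.0476 0 0; 0.0107 0.0476 0 0; 0.0107 0.0476 0 0; 0.0107 0.0476 0 0; 0 0 0 0; 0 0 0.04 0; 0 0 0.03 0; 0 0 0.014 0; 0 0 0.008 0; 0 0 0 0; 0 0 0 0"}}

```text
clock: 17.95
tcp_pos: [0.5996, 0.0092, 0.0327]
orientation: [-3.141, -0.075, -0.003]
contact_force: [-0.4, 0.9, -0.7]
grip_width: 0.0289
gripper_force: 40.9
```

Call:
{"api": "arm_command", "payload": {"plan": "0 0 0 0; 0 0 0 0; 0 0 0 0; 0 0 -0.03 0; 0 0 -0.04 0; 0 0 -0.05 0; 0 0 0 0; 0 0 0 0", "hand": 0}}

```text
clock: 18.95
tcp_pos: [0.5984, 0.0089, 0.1515]
orientation: [3.141, 0.075, -0.0]
contact_force: [0.0, -0.3, 0.0]
grip_width: 0.0427
gripper_force: 0.0
```

Run:
```python
from h import *
o,im,P=reds(zhi=.045)
print(o['tcp_pos'],o['orientation'],o['grip_width'])
reds(name='scene',zhi=.045)
```

```text
[203. 181.] z 0.034 [array([599. ,  59.6]), array([89.8, 29.6]), np.float64(2.4)]
[255. 183.] z 0.034 [array([600.3,   9.8]), array([89.1, 29.3]), np.float64(2.7)]
[442. 306.] z 0.029 [array([ 455. , -216.9]), array([32.1, 30.2]), np.float64(6.7)]
[0.59843771 0.00894815 0.15154584] [ 3.14055564e+00  7.51145765e-02 -4.69562801e-04] 0.042729097099716624
[342. 181.] z 0.029 [array([ 424.7, -221.4]), array([88.2, 35.6]), np.float64(6.6)]
[251. 192.] z 0.033 [array([597.3,  10.6]), array([90.2, 28.9]), np.float64(2.0)]
[240. 201.] z 0.033 [array([596.6,  59. ]), array([91.3, 32.8]), np.float64(0.3)]
```

Call:
{"api": "arm_command", "payload": {"plan": "-0.0367 0.0443 0 0; -0.0367 0.0443 0 0; -0.0367 0.0443 0 0; -0.0367 0.0443 0 0; -0.0367 0.0443 0 0; 0 0 0 -4; 0 0 0 0; 0 0 0 0", "hand": -0.5}}

```text
clock: 20.05
tcp_pos: [0.4263, -0.2202, 0.1512]
orientation: [-3.135, -0.185, 0.001]
contact_force: [0.3, 0.8, -0.4]
grip_width: 0.064
gripper_force: 0.0
```

Run:
```python
from h import *
o,im,P=reds(zhi=.045,fn='w3.png')
print(o['tcp_pos'],o['orientation'],o['grip_width'])
```

```text
[17. 10.] z 0.033 [array([561.5,   6.1]), array([14.9, 29.9]), np.float64(3.5)]
[256. 185.] z 0.03 [array([ 425.5, -220.6]), array([89.2, 30.2]), np.float64(6.6)]
[ 0.42632004 -0.22015134  0.15124472] [-3.13526866e+00 -1.84978558e-01  1.12576629e-03] 0.06397958984129067
```

View pics/w3.png

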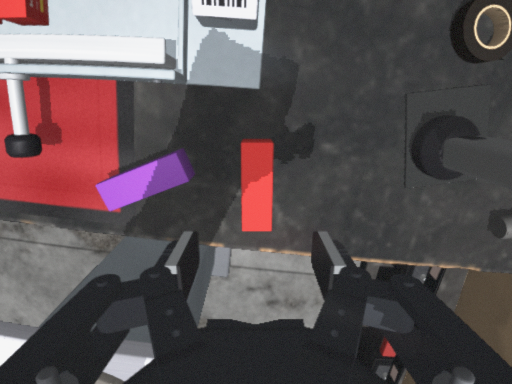

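Red box 1 is at (256,185) between the fingers, with purple clear of them at (145,180). The scanner's head is at (445,145), with its handle leaning right in perspective.

Call:
{"api": "arm_command", "payload": {"plan": "0 0 0.04 0; 0 0 0.04 0; 0 0 0.03 0; 0 0 0.017 0; 0 0 0 0; 0 0 0 0"}}

```text
clock: 20.85
tcp_pos: [0.4268, -0.2208, 0.0253]
orientation: [3.136, 0.185, 0.001]
contact_force: [-0.2, 0.7, 0.1]
grip_width: 0.0639
gripper_force: 0.0
```

Call:
{"api": "arm_command", "payload": {"plan": "0 0 0 0; 0 0 0 0; 0 0 0 0; 0 0 0 0; 0 0 0 0; 0 0 0 0; 0 0 -0.03 0; 0 0 -0.03 0; 0 0 -0.04 0; 0 0 0 0; 0 0 0 0", "hand": 1}}

```text
clock: 22.22
tcp_pos: [0.4256, -0.221, 0.1245]
orientation: [3.136, 0.184, -0.0]
contact_force: [-0.5, 0.4, -1.3]
grip_width: 0.0294
gripper_force: 40.0
```

Call:
{"api": "arm_command", "payload": {"plan": "0 0 0 4; 0.0457 -0.0378 0 0; 0.0457 -0.0378 0 0; 0.0457 -0.0378 0 0; 0.0457 -0.0378 0 0; 0 0 0 0; 0 0 0.04 0; 0 0 0.03 0; 0 0 0.014 0; 0 0 0.01 0; 0 0 0 0; 0 0 0 0"}}

```text
clock: 23.72
tcp_pos: [0.602, -0.0614, 0.0315]
orientation: [3.141, 0.075, 0.002]
contact_force: [-0.4, -1.0, -0.1]
grip_width: 0.0296
gripper_force: 40.3
```

Call:
{"api": "arm_command", "payload": {"plan": "0 0 0 0; 0 0 0 0; 0 0 0 0; 0 0 -0.03 0; 0 0 -0.04 0; 0 0 -0.05 0; 0 0 0 0; 0 0 0 0", "hand": 0}}

```text
clock: 24.72
tcp_pos: [0.6011, -0.0614, 0.1506]
orientation: [3.141, 0.075, -0.0]
contact_force: [0.1, -0.1, 0.3]
grip_width: 0.0425
gripper_force: 0.0
```

Run:
```python
from h import *
o,im,P=reds(zhi=.045)
print(o['tcp_pos'],o['orientation'],o['grip_width'])
reds(name='scene',zhi=.045)
```

```text
[132. 181.] z 0.034 [array([599.1,  58.8]), array([89.6, 30.6]), np.float64(2.3)]
[183. 183.] z 0.034 [array([600. ,   9.3]), array([90. , 30.7]), np.float64(2.7)]
[255. 185.] z 0.034 [array([600.8, -60.6]), array([89.2, 29.1]), np.float64(2.9)]
[ 0.60111642 -0.06135527  0.15055545] [ 3.14055298e+00  7.48777499e-02 -3.89589570e-04] 0.04253262976694975
[266. 179.] z 0.033 [array([599.1, -60.8]), array([91.6, 31. ]), np.float64(2.9)]
[252. 191.] z 0.033 [array([597.4,   8.9]), array([92. , 34.1]), np.float64(2.2)]
[240. 200.] z 0.033 [array([596.4,  59.6]), array([93.1, 32.9]), np.float64(3.2)]
```

Call:
{"api": "arm_command", "payload": {"plan": "-0.0382 -0.0175 0 0; -0.0382 -0.0175 0 0; -0.0382 -0.0175 0 0; -0.0382 -0.0175 0 0; 0 0 0 0; 0 0 0.04 0; 0 0 0.04 0; 0 0 0.022 0; 0 0 0.0145 0; 0 0 0 0; 0 0 0 0", "hand": -0.5}}

```text
clock: 26.2
tcp_pos: [0.4462, 0.0014, 0.0348]
orientation: [-3.141, -0.075, -0.002]
contact_force: [0.2, -0.3, -0.2]
grip_width: 0.0641
gripper_force: 0.0
```

Call:
{"api": "arm_command", "payload": {"plan": "0 0 0 0; 0 0 0 0; 0 0 0 0; 0 0 0 0; 0 0 0 0; 0 0 0 0; 0.006 0 0 0; 0.006 0 0 0; 0.006 0 0 0; 0.006 0 0 0; 0.006 0 0 0; 0.004 0 0 0; 0 0 0 0; 0 0 0 0; 0 0 0 0", "hand": 1}}

```text
clock: 28.08
tcp_pos: [0.478, 0.002, 0.0351]
orientation: [3.139, 0.074, -0.004]
contact_force: [-7.1, -3.5, 17.5]
grip_width: 0.027
gripper_force: 40.3
```

Call:
{"api": "arm_command", "payload": {"plan": "0 0 0 0; 0 0 0 0; 0 0 0 0; 0 0 -0.05 0; 0 0 -0.06 0; 0 0 -0.06 0; 0 0 -0.06 0; -0.006 0.05 0 0; -0.006 0.05 0 0; -0.006 0.05 0 0; -0.006 0.05 0 0; 0 0.05 0 0; 0 0 0 0; 0 0 0 0", "hand": -0.5}}

```text
clock: 29.82
tcp_pos: [0.4674, -0.2471, 0.2639]
orientation: [-3.14, -0.076, 0.001]
contact_force: [-0.1, 1.2, -0.3]
grip_width: 0.0642
gripper_force: 0.0
```

Run:
```python
from h import *
o,im,P=reds(zhi=.045,fn='w4.png')
np.savez('w4.npz',im=im,P=P)
print(o['tcp_pos'],o['orientation'],o['grip_width'])
reds(name='scene',zhi=.045)
z=P[...,2];v,u=np.mgrid[0:384,0:512]
roi=(P[...,1]<-.3)&(P[...,0]>.38)&(P[...,0]<.6)
for lo,hi in((.002,.0045),(.029,.038),(.112,.13)):
    m=roi&(z>lo)&(z<hi); q=P[m]
    if len(q)>10:
        rc=cv2.minAreaRect((q[:,:2]*1000).astype(np.float32)); print(lo,len(q),u[m].mean(),v[m].mean(),np.median(q[:,2]),rc)
```

```text
[111.  38.] z 0.034 [array([615.5, -60.3]), array([78.6, 31.2]), np.float64(3.0)]
[58. 41.] z 0.034 [array([612.2,  10.5]), array([78.5, 32.5]), np.float64(3.4)]
[23. 44.] z 0.034 [array([609.6,  59.5]), array([78.5, 32.1]), np.float64(3.0)]
[ 0.4674154  -0.24706829  0.26393708] [-3.13974457e+00 -7.55232521e-02  7.91753762e-04] 0.06424449919669079
[261. 176.] z 0.033 [array([617.8, -58.8]), array([72.1, 29.9]), np.float64(2.1)]
[247. 188.] z 0.033 [array([614.4,  10.7]), array([70.9, 30.8]), np.float64(3.1)]
[236. 197.] z 0.033 [array([613.8,  59.9]), array([70.2, 31.9]), np.float64(3.9)]
0.002 1656 371.4311594202899 132.8919082125604 0.002856905260987308 ((495.4793701171875, -468.1096496582031), (211.3809356689453, 316.36346435546875), 0.988025963306427)
0.029 736 416.9429347826087 170.9741847826087 0.03260260136875212 ((462.74560546875, -500.5884094238281), (250.85940551757812, 53.20672607421875), 75.65320587158203)
0.112 972 405.1872427983539 169.9897119341564 0.12204594950897757 ((486.8966369628906, -404.7460632324219), (27.869733810424805, 37.90022659301758), 12.53847885131836)
```

View pics/w4.png

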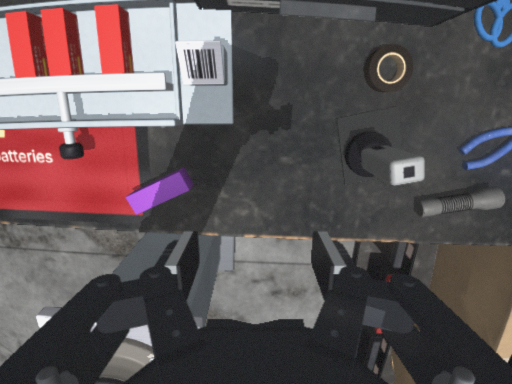

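The knob is home and all three boxes are squared under the lip. The scanner's handle top is at (405,170), with a torch at (460,202) beside it. I'm going above the scanner.

Call:
{"api": "arm_command", "payload": {"plan": "0 0 0 -9.8; -0.0038 0.0396 0 0; -0.0038 0.0396 0 0; -0.0038 0.0396 0 0; -0.0038 0.0396 0 0; 0 0 0.04 0; 0 0 0.03 0; 0 0 0 0; 0 0 0 0", "hand": -0.7}}

```text
clock: 31.05
tcp_pos: [0.4881, -0.4054, 0.1957]
orientation: [3.122, 0.345, 0.002]
contact_force: [-0.4, 0.2, 0.3]
grip_width: 0.0724
gripper_force: 0.0
```

Run:
```python
from h import *
o,im,P=reds(zhi=.045,fn='w5.png')
print(o['tcp_pos'],o['orientation'],o['grip_width'])
z=P[...,2]
m=(z>.112)&(z<.13)&(abs(P[...,0]-.487)<.05)&(abs(P[...,1]+.405)<.04); q=P[m]
print(len(q),np.median(q[:,2]),cv2.minAreaRect((q[:,:2]*1000).astype(np.float32)))
Z=np.load('w4.npz');
# mat corners from w4 view: pixel (338,117),(345,183),(400,109)
```

```text
[ 0.48810098 -0.40536913  0.19571996] [3.12163785e+00 3.45034104e-01 2.38992594e-03] 0.07243862598132052
1567 0.12237539120532193 ((487.3053283691406, -405.23974609375), (27.3070011138916, 37.99342346191406), 12.415743827819824)
```

View pics/w5.png

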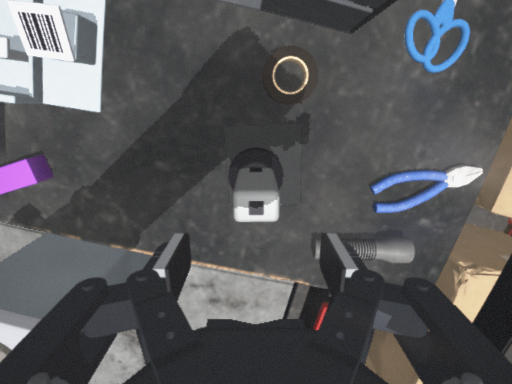

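Call:
{"api": "arm_command", "payload": {"plan": "0 0 0.04 0; 0 0 0.04 0; 0 0 0.023 0; 0 0 0 0; 0 0 0 0"}}

```text
clock: 31.72
tcp_pos: [0.4882, -0.4066, 0.0934]
orientation: [3.121, 0.343, 0.004]
contact_force: [-0.1, -0.8, 1.1]
grip_width: 0.0727
gripper_force: 0.0
```

Call:
{"api": "arm_command", "payload": {"plan": "0 0 0 0; 0 0 0 0; 0 0 0 0; 0 0 0 0; 0 0 0 0; 0 0 0 0; 0 0 0 0", "hand": 1, "grip_force": 20}}

```text
clock: 32.6
tcp_pos: [0.4876, -0.4064, 0.0925]
orientation: [3.122, 0.343, 0.002]
contact_force: [-0.3, 0.3, 5.8]
grip_width: 0.0379
gripper_force: 24.1
```

Call:
{"api": "arm_command", "payload": {"plan": "-0.005 0 -0.0006 0; -0.005 0 -0.0006 0; -0.005 0 -0.0006 0; -0.005 0 -0.0006 0; -0.005 0 -0.0006 0; 0 0 0 0; 0 0 0 0"}}

```text
clock: 33.48
tcp_pos: [0.4627, -0.4111, 0.0943]
orientation: [-3.123, -0.343, -0.0]
contact_force: [0.1, 0.7, -1.5]
grip_width: 0.038
gripper_force: 21.8
```

Run:
```python
from h import *
o,im,P=reds(fn='w6.png');
```

```text
(no output)
```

View pics/w6.png

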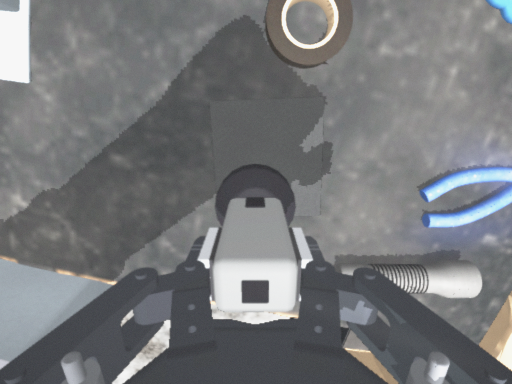

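```bash
cat >> h.py <<'E'
def tilt(box,name='wrist',fn=None,z0=.112):
    # plane through the points of the handle's top inside pixel box
    o,im,d=grab(name,fn); u0,v0,u1,v1=box; v,u=np.mgrid[v0:v1,u0:u1]
    q=atdepth(name,np.c_[u.ravel(),v.ravel()],d[v0:v1,u0:u1].ravel(),o); q=q[q[:,2]>z0]
    c=np.median(q,0)
    for _ in range(3):
        q=q[np.linalg.norm(q-c,axis=1)<.03]; c=q.mean(0)
        n=np.linalg.svd(q-c,full_matrices=0)[2][2]; n*=np.sign(n[2]); q=q[abs((q-c)@n)<.002]
    return o,im,q,c,n
E
python3 - <<'E'
from h import *
o,im,q,c,n=tilt((205,205,310,308))
M=R.from_rotvec(o['orientation']).as_matrix()
print(len(q),c,n.round(3),'in tool',(M.T@n).round(3),o['joints'].round(2),o['tcp_pos'])
c,_,_=cam('wrist',o)[0],0,0
print('mat',plane('wrist',[(212,98),(325,97),(217,213),(321,216)],.003,o).round(4))
E
```

```text
2843 [ 0.46472181 -0.4104142   0.12370392] [0.165 0.058 0.985] in tool [ 0.174 -0.02  -0.985] [ 0.71  0.56 -0.12  1.81  0.09  0.78 -0.8 ] [ 0.46282433 -0.41110478  0.09429355]
mat [[ 0.5352 -0.36    0.003 ]
 [ 0.5553 -0.4453  0.003 ]
 [ 0.4418 -0.381   0.003 ]
 [ 0.4589 -0.4707  0.003 ]]
```

Run:
```python
from h import *
def pl(q):
    c=np.median(q,0)
    for _ in range(3):
        c=q.mean(0); n=np.linalg.svd(q-c,full_matrices=0)[2][2]; n*=np.sign(n[2]); q=q[abs((q-c)@n)<.002]
    return len(q),c.round(4),n.round(3)
P=np.load('w4.npz')['P'][155:187,385:425].reshape(-1,3); print('base',pl(P[P[:,2]>.115]))
o,im,d=grab('wrist'); v,u=np.mgrid[0:384,0:512]
P=atdepth('wrist',np.c_[u.ravel(),v.ravel()],d.ravel(),o).reshape(384,512,3)
for (a,b) in ((255,170),(255,185),(225,190),(285,190),(222,205),(290,205),(255,205),(255,215),(255,240),(255,270),(255,303),(225,300)): print(a,b,P[b,a].round(4))
```

```text
base (143, array([ 0.4879, -0.4028,  0.1223]), array([-0.654, -0.229,  0.721]))
255 170 [ 0.4919 -0.4038  0.0264]
255 185 [ 0.4833 -0.4058  0.0359]
225 190 [ 0.4729 -0.3851  0.0299]
285 190 [ 0.4827 -0.4289  0.0297]
222 205 [ 0.4619 -0.3853  0.0329]
290 205 [ 0.4722 -0.4354  0.0305]
255 205 [ 0.4767 -0.4073  0.0588]
255 215 [ 0.476  -0.4074  0.0739]
255 240 [ 0.4755 -0.4075  0.1042]
255 270 [ 0.4719 -0.4083  0.1242]
255 303 [ 0.4563 -0.4118  0.1255]
225 300 [ 0.4539 -0.3988  0.1241]
```

Call:
{"api": "arm_command", "payload": {"plan": "0 0 -0.006 0; 0.02 0.005 0 0; 0.018 0.005 0 0; 0 0 0 0; 0 0 0.006 0; 0 0 0.004 0; 0 0 0.002 0; 0 0 0 0; 0 0 0 0"}}

```text
clock: 34.75
tcp_pos: [0.5018, -0.4131, 0.092]
orientation: [3.122, 0.342, 0.002]
contact_force: [-6.0, 5.8, 25.4]
grip_width: 0.0379
gripper_force: 24.8
```

Call:
{"api": "arm_command", "payload": {"plan": "-0.005 0 -0.0008 0; -0.005 0 -0.0008 0; -0.005 0 -0.0008 0; -0.005 0 -0.0008 0; -0.005 0 -0.0008 0; 0 0 0 0; 0 0 0 0"}}

```text
clock: 35.62
tcp_pos: [0.4769, -0.4188, 0.0927]
orientation: [3.122, 0.342, -0.001]
contact_force: [0.9, -0.8, 7.2]
grip_width: 0.0375
gripper_force: 22.7
```

```bash
cat >> h.py <<'E'
def face(fn=None):
    # lean of the handle from its front face (the one towards tool +x), seen by the wrist camera
    o,im,d=grab('wrist',fn); v,u=np.mgrid[100:320,248:263]
    q=atdepth('wrist',np.c_[u.ravel(),v.ravel()],d[100:320,248:263].ravel(),o)
    M=R.from_rotvec(o['orientation']).as_matrix(); t=(q-o['tcp_pos'])@M   # tool coordinates
    return o,im,t.reshape(220,15,3)[:,7]
E
python3 - <<'E'
from h import *
o,im,t=face('w7.png')
for i in range(0,220,10): print(100+i,t[i].round(4))
E
```

```text
100 [ 0.0802 -0.0008  0.0927]
110 [ 0.0727 -0.0008  0.0928]
120 [ 0.0651 -0.0008  0.0898]
130 [ 0.0575 -0.0008  0.0883]
140 [ 0.0494 -0.0008  0.0904]
150 [ 0.0413 -0.0008  0.0907]
160 [ 0.037  -0.0008  0.0704]
170 [ 0.0316 -0.0008  0.0609]
180 [ 0.0257 -0.0008  0.0552]
190 [ 0.0187 -0.0007  0.054 ]
200 [ 0.0176 -0.0007  0.0361]
210 [ 0.0156 -0.0007  0.0236]
220 [ 0.015  -0.0007  0.0099]
230 [ 0.0142 -0.0007 -0.0011]
240 [ 0.0134 -0.0007 -0.0105]
250 [ 0.0127 -0.0007 -0.0188]
260 [ 0.0124 -0.0007 -0.0268]
270 [ 0.0103 -0.0007 -0.0311]
280 [ 0.006  -0.0007 -0.032 ]
290 [ 0.0011 -0.0007 -0.0322]
300 [-0.004  -0.0007 -0.0323]
310 [-0.0112 -0.0007 -0.0302]
```

View pics/w7.png

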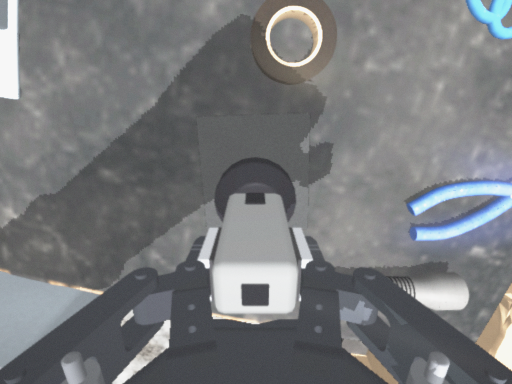

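The mat is too slippery: the handle leaned only 5° by its face line and the head slid. I'll lean it by pushing the head against the fixed front wall of the tray, left of the knob, then half-turn the tool.

Call:
{"api": "arm_command", "payload": {"plan": "0 0 -0.04 0; 0 0 -0.04 0; 0 0 0 9.8; 0.0004 -0.0491 0 0; 0.0004 -0.0491 0 0; 0.0004 -0.0491 0 0; 0.0004 -0.0491 0 0; 0.0004 -0.0491 0 0; 0.0004 -0.0491 0 0; 0.0004 -0.0491 0 0; 0.0004 -0.0491 0 0; 0.0004 -0.0491 0 0; 0.0004 -0.0491 0 0; 0 0 0.04 0; 0 0 0.014 0; 0 0 0 0; 0 0 0 0", "grip_force": 40}}

```text
clock: 37.8
tcp_pos: [0.4584, 0.0717, 0.1189]
orientation: [3.14, 0.072, 0.001]
contact_force: [0.6, 0.2, -1.0]
grip_width: 0.0376
gripper_force: 41.2
```

Run:
```python
from h import *
o,im,t=face('w8.png')
print(o['tcp_pos'],o['orientation'],o['joints'].round(2))
for i in range(40,200,10): print(100+i,t[i].round(4))
```

```text
[0.4584399  0.07166846 0.11891798] [3.14049154e+00 7.24535470e-02 8.93918914e-04] [-0.03  0.33 -0.3   2.14  0.15  0.69 -1.96]
140 [ 0.0513 -0.0008  0.0729]
150 [ 0.0367 -0.0008  0.1191]
160 [ 0.0368 -0.0008  0.0706]
170 [ 0.0313 -0.0008  0.0616]
180 [ 0.025  -0.0008  0.057 ]
190 [ 0.0187 -0.0008  0.0536]
200 [ 0.0175 -0.0007  0.0358]
210 [ 0.0158 -0.0007  0.0226]
220 [ 0.0147 -0.0007  0.0102]
230 [ 0.0139 -0.0007 -0.0008]
240 [ 0.014  -0.0007 -0.012 ]
250 [ 0.0126 -0.0007 -0.019 ]
260 [ 0.0127 -0.0007 -0.0275]
270 [ 0.0097 -0.0007 -0.0304]
280 [ 0.0056 -0.0007 -0.0317]
290 [ 0.002  -0.0007 -0.0335]
```

View pics/w8.png

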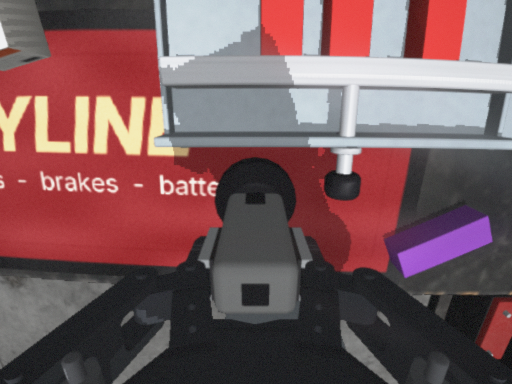

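Wall is at (330,140) ahead of the head at (255,180), with the knob clear at (342,185). I'm pushing the head against the wall at low grip.

Call:
{"api": "arm_command", "payload": {"plan": "0 0 0 0; 0.006 0 0 0; 0.005 0 0 0; 0.005 0 0 0; 0.005 0 0 0; 0.005 0 0 0; 0.005 0 0 0; 0 0 0 0", "grip_force": 20}}

```text
clock: 38.85
tcp_pos: [0.4874, 0.0736, 0.1175]
orientation: [3.14, 0.075, -0.006]
contact_force: [-3.9, -0.2, -1.1]
grip_width: 0.0374
gripper_force: 41.3
```

Run:
```python
from h import *
o,im,t=face()
print(o['tcp_pos'],o['grip_width'])
for i in range(40,200,10): print(100+i,t[i].round(4))
```

```text
[0.48741751 0.0736283  0.11752956] 0.0373511739051084
140 [ 0.0465 -0.0008  0.1134]
150 [ 0.0376 -0.0008  0.1132]
160 [ 0.0283 -0.0008  0.1145]
170 [ 0.0251 -0.0008  0.0881]
180 [ 0.0211 -0.0008  0.0716]
190 [ 0.0147 -0.0008  0.0663]
200 [ 0.0098 -0.0007  0.0575]
210 [ 0.0028 -0.0007  0.0555]
220 [ 0.0068 -0.0007  0.0285]
230 [ 0.0097 -0.0007  0.0081]
240 [ 0.0119 -0.0007 -0.0079]
250 [ 0.0142 -0.0007 -0.0218]
260 [ 0.0131 -0.0007 -0.0281]
270 [ 0.0092 -0.0007 -0.0297]
280 [ 0.0057 -0.0007 -0.0317]
290 [ 0.0012 -0.0007 -0.0324]
```

Call:
{"api": "arm_command", "payload": {"plan": "0.005 0 0 0; 0.005 0 0 0; 0.005 0 0 0; 0.005 0 0 0; 0.005 0 0 0; 0.003 0 0 0; 0 0 0 0; 0 0 0 0"}}

```text
clock: 39.9
tcp_pos: [0.5154, 0.075, 0.1175]
orientation: [3.14, 0.075, -0.005]
contact_force: [-4.7, -0.3, -2.6]
grip_width: 0.0376
gripper_force: 41.2
```

Run:
```python
from h import *
o,im,t=face('w9.png')
print(o['tcp_pos'],o['grip_width'])
for i in range(100,210,8): print(100+i,t[i].round(4))
```

```text
[0.51543716 0.07499448 0.11752207] 0.0375907542413412
200 [-0.0025 -0.0007  0.0926]
208 [-0.0027 -0.0007  0.0739]
216 [-0.0089 -0.0007  0.0722]
224 [-0.0125 -0.0007  0.0649]
232 [-0.0148 -0.0007  0.0554]
240 [-0.0095 -0.0007  0.0328]
248 [ 0.0163 -0.0007 -0.0236]
256 [ 0.0144 -0.0007 -0.027 ]
264 [ 0.0115 -0.0007 -0.0287]
272 [ 0.0093 -0.0007 -0.0313]
280 [ 0.0057 -0.0007 -0.0318]
288 [ 0.0025 -0.0007 -0.0329]
296 [-0.0015 -0.0007 -0.0329]
304 [-0.0044 -0.0007 -0.0345]
```

View pics/w9.png

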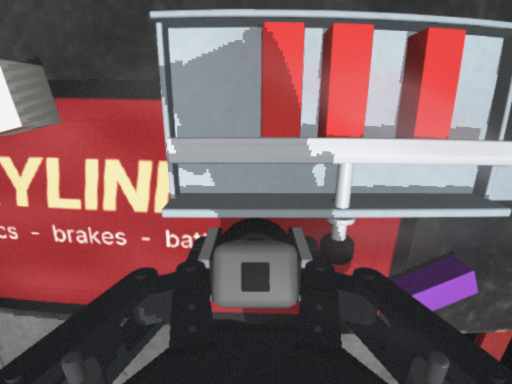

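Handle leans about 23° toward the tray's back now. A little more, then lift off.

Call:
{"api": "arm_command", "payload": {"plan": "0.004 0 0 0; 0.004 0 0 0; 0.002 0 0 0; 0 0 0 0; 0 0 -0.02 0; 0 0 -0.04 0; 0 0 -0.04 0; 0 0 0 0; 0 0 0 0"}}

```text
clock: 41.08
tcp_pos: [0.5272, 0.0757, 0.2181]
orientation: [-3.141, -0.075, -0.002]
contact_force: [-0.1, 0.2, -2.4]
grip_width: 0.0374
gripper_force: 41.4
```

Call:
{"api": "arm_command", "payload": {"plan": "0 0 0 0; 0 0 0 0; 0 0 0 0", "grip_force": 70}}

```text
clock: 41.45
tcp_pos: [0.5267, 0.0757, 0.2177]
orientation: [3.141, 0.075, -0.002]
contact_force: [0.2, 0.0, -1.6]
grip_width: 0.0375
gripper_force: 73.6
```

Run:
```python
from h import *
o,im,t=face()
print(o['tcp_pos'],o['grip_width'])
for i in range(100,210,6): print(100+i,t[i].round(4))
# scanner cloud from the scene camera, in tool coordinates
o,im,d=grab('scene'); v,u=np.mgrid[0:384,0:512]
q=atdepth('scene',np.c_[u.ravel(),v.ravel()],d.ravel()); M=R.from_rotvec(o['orientation']).as_matrix()
t=(q-o['tcp_pos'])@M; m=(t[:,2]>.02)&(t[:,2]<.13)&(abs(t[:,1])<.05)&(abs(t[:,0])<.1); m&=(q[:,2]>.06)
t=t[m];print(len(t)); 
for a in np.arange(.02,.13,.01):
    s=t[(t[:,2]>=a)&(t[:,2]<a+.01)]
    if len(s)>3: print(a.round(2),len(s),s.min(0).round(3),s.max(0).round(3))
```

```text
[0.52670382 0.07574223 0.21770238] 0.037490869178981805
200 [-0.0466 -0.0007  0.2176]
206 [-0.0552 -0.0007  0.2177]
212 [-0.0641 -0.0007  0.2177]
218 [-0.0723 -0.0007  0.2161]
224 [-0.0821 -0.0007  0.2177]
230 [-0.0194 -0.0007  0.0684]
236 [-0.0206 -0.0007  0.0603]
242 [ 0.0176 -0.0007 -0.0207]
248 [ 0.0164 -0.0007 -0.0239]
254 [ 0.015  -0.0007 -0.0265]
260 [ 0.0124 -0.0007 -0.0271]
266 [ 0.0108 -0.0007 -0.0292]
272 [ 0.0087 -0.0007 -0.0304]
278 [ 0.0064 -0.0007 -0.0314]
284 [ 0.004  -0.0007 -0.0322]
290 [ 0.0018 -0.0007 -0.0333]
296 [-0.001  -0.0007 -0.0336]
302 [-0.0036 -0.0007 -0.0342]
308 [ 0.0753 -0.0008 -0.1283]
441
0.02 67 [-0.049 -0.021  0.02 ] [-0.012  0.018  0.03 ]
0.03 149 [-0.076 -0.024  0.03 ] [-0.019  0.02   0.04 ]
0.04 119 [-0.082 -0.031  0.04 ] [-0.03   0.027  0.05 ]
0.05 83 [-0.083 -0.033  0.05 ] [-0.029  0.024  0.06 ]
0.06 22 [-0.073 -0.032  0.06 ] [-0.03  -0.021  0.069]
```

Run:
```python
from h import *
o,im,d=grab('side'); v,u=np.mgrid[0:384,0:512]
q=atdepth('side',np.c_[u.ravel(),v.ravel()],d.ravel()); M=R.from_rotvec(o['orientation']).as_matrix()
t=(q-o['tcp_pos'])@M; m=(t[:,2]>.0)&(t[:,2]<.13)&(abs(t[:,1])<.05)&(abs(t[:,0])<.11)&(q[:,2]>.06)
uu=u.ravel()[m];vv=v.ravel()[m];t=t[m];print(len(t),uu.min(),uu.max(),vv.min(),vv.max())
for a in np.arange(0,.13,.01):
    s=t[(t[:,2]>=a)&(t[:,2]<a+.01)]
    if len(s)>3: print(a.round(2),len(s),s.min(0).round(3),s.max(0).round(3))
cu,cv=int(uu.mean()),int(vv.mean()); c=im[cv-50:cv+30,cu-50:cu+50]; print(cu-50,cv-50)
cv2.imwrite('pics/side1.png',cv2.resize(c,(700,560),interpolation=cv2.INTER_CUBIC)[:,:,::-1])
# projected guide: tool x-z directions at scanner in the side picture
```

```text
325 268 294 175 200
0.0 33 [-0.035 -0.035  0.   ] [0.008 0.012 0.01 ]
0.01 37 [-0.039 -0.026  0.01 ] [0.008 0.013 0.02 ]
0.02 32 [-0.047 -0.023  0.021] [-0.012  0.01   0.03 ]
0.03 65 [-0.074 -0.023  0.03 ] [-0.019  0.015  0.04 ]
0.04 57 [-0.078 -0.032  0.04 ] [-0.026  0.012  0.05 ]
0.05 54 [-0.083 -0.033  0.05 ] [-0.021  0.002  0.06 ]
0.06 35 [-0.067 -0.034  0.06 ] [-0.021 -0.002  0.07 ]
0.07 11 [-0.051 -0.033  0.07 ] [-0.025 -0.016  0.078]
232 139
```

View pics/side1.png

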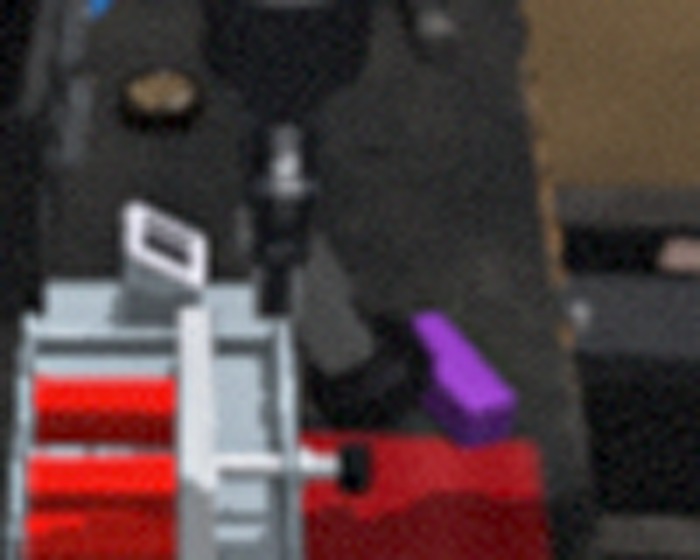

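Run:
```python
from h import *
o=r.get_obs(); M=R.from_rotvec(o['orientation']).as_matrix()
# right edge of handle in side picture, on plane tool y=-0.019
oo,dd=rays('side',[(232+325/7,139+235/7),(232+350/7,139+293/7),(232+372/7,139+345/7)])
t0=(oo-o['tcp_pos'])@M; td=dd@M; s=(-.019-t0[1])/td[:,1]; e=t0+td*s[:,None]; print(e.round(4)); de=e[2]-e[0]; print('edge lean',np.degrees(np.arctan2(-de[0],de[2])))
# top plane by wrist
D=[]
for k in range(3):
    o,im,d=grab('wrist'); v,u=np.mgrid[266:302,225:288]
    q=atdepth('wrist',np.c_[u.ravel(),v.ravel()],d[266:302,225:288].ravel(),o); D.append((q-o['tcp_pos'])@M)
D=np.vstack(D); A=np.c_[D[:,:2],np.ones(len(D))]
for _ in range(3):
    co=np.linalg.lstsq(A,D[:,2],rcond=None)[0]; rs=D[:,2]-A@co; k=abs(rs)<.003; D=D[k];A=A[k]
print('top slope deg',np.degrees(np.arctan(co)),rs.std(),len(D))
# head bottom rim from both outer views
T=[]
for n in('scene','side'):
    o,im,d=grab(n); v,u=np.mgrid[0:384,0:512]; q=atdepth(n,np.c_[u.ravel(),v.ravel()],d.ravel())
    t=(q-o['tcp_pos'])@M; hsv=cv2.cvtColor(im,cv2.COLOR_RGB2HSV).reshape(-1,3)
    m=(t[:,2]>.025)&(t[:,2]<.13)&(abs(t[:,1])<.04)&(abs(t[:,0])<.1)&(q[:,2]>.08); t=t[m]
    for th in (20,25,30,35,40):
        a=np.radians(th); ax=t[:,0]*-np.sin(a)+t[:,2]*np.cos(a); pe=t[:,0]*np.cos(a)+t[:,2]*np.sin(a)
        hd=pe[ax>np.percentile(ax,97)-.025]; print(n,th,'bottom ax',np.percentile(ax,98).round(4),'perp range',np.percentile(hd,[2,98]).round(4))
```

```text
[[-0.0238 -0.019  -0.03  ]
 [-0.0372 -0.019   0.0024]
 [-0.0495 -0.019   0.0324]]
edge lean 22.360325385978555
top slope deg [18.18793549  0.1052651  -1.90975229] 0.0007298927662564105 2936
scene 20 bottom ax 0.0822 perp range [-0.0593 -0.011 ]
scene 25 bottom ax 0.0848 perp range [-0.0524 -0.0056]
scene 30 bottom ax 0.0874 perp range [-0.0457 -0.0006]
scene 35 bottom ax 0.0905 perp range [-0.0389  0.0047]
scene 40 bottom ax 0.0928 perp range [-0.032   0.0077]
side 20 bottom ax 0.0843 perp range [-0.0568  0.0011]
side 25 bottom ax 0.0862 perp range [-0.0504  0.0066]
side 30 bottom ax 0.088 perp range [-0.044  0.013]
side 35 bottom ax 0.0894 perp range [-0.037   0.0199]
side 40 bottom ax 0.0908 perp range [-0.0304  0.0264]
```

Call:
{"api": "arm_command", "payload": {"plan": "0 0 0 -10.6; 0 0 0 -10.6; 0 0 0 -10.6; 0 0 0 -10.6; 0 0 0 -10.6; 0 0 0 -10.6; 0 0 0 -10.6; 0 0 0 -10.6; 0 0 0 -10.6; 0 0 0 -10.6; 0 0 0 -10.6; 0 0 0 -10.6; 0 0 0 -10.6; 0 0 0 -10.6; 0 0 0 -10.6; 0 0 0 -10.6; 0 0 0 -10.4; 0 0 0 0; 0 0 0 0"}}

```text
clock: 44.22
tcp_pos: [0.5269, 0.0756, 0.2183]
orientation: [0.069, -3.141, 0.0]
contact_force: [-0.4, 0.6, -1.7]
grip_width: 0.0368
gripper_force: 73.9
```

```bash
cat > tgt.py <<'E'
from h import *
o=r.get_obs(); M=R.from_rotvec(o['orientation']).as_matrix(); print(o['tcp_pos'].round(4),o['joints'].round(2),'tool x',M[:,0].round(3))
print('to go, tool axes',(M.T@(np.array([.510,-.1802,.183])-o['tcp_pos'])).round(4), 'yaw err deg',np.degrees(np.arctan2(M[1,0],M[0,0]))-182.7)
E
python3 tgt.py
```

```text
[0.5269 0.0756 0.2183] [ 0.46  0.41 -0.9   1.88  0.37  1.03  1.02] tool x [-0.999 -0.044  0.   ]
to go, tool axes [ 0.0282 -0.2548  0.0353] yaw err deg -360.1808798335919
```

Call:
{"api": "arm_command", "payload": {"plan": "0.0056 -0.051 0 0; 0.0056 -0.051 0 0; 0.0056 -0.051 0 0; 0.0056 -0.051 0 0; 0.0056 -0.051 0 0; 0 0 0.015 0; 0 0 0.01 0; 0 0 0.01 0; 0 0 0 0; 0 0 0 0"}}

```text
clock: 45.48
tcp_pos: [0.5115, -0.1795, 0.1836]
orientation: [-0.077, 3.14, 0.0]
contact_force: [0.8, -0.9, -1.2]
grip_width: 0.0374
gripper_force: 73.9
```

Run:
```python
from h import *
C=np.array([.590,-.1765,.055])
ps=np.radians(2.7); tx=np.array([np.cos(ps),np.sin(ps),0]); ty=np.array([-np.sin(ps),np.cos(ps),0])
T=[]
for n in('scene','side'):
    o,im,d=grab(n); v,u=np.mgrid[0:384,0:512]; q=atdepth(n,np.c_[u.ravel(),v.ravel()],d.ravel())
    w=q-C; t=np.c_[w@tx,w@ty,w[:,2]]   # tray-parallel axes about the assumed code face
    m=(t[:,2]>.015)&(t[:,2]<.11)&(abs(t[:,1])<.045)&(abs(t[:,0])<.12); t=t[m]; print(n,m.sum())
    for a in np.arange(.015,.11,.01):
        s=t[(t[:,2]>=a)&(t[:,2]<a+.01)]
        if len(s)>3: print(a.round(3),len(s),s.min(0).round(3),s.max(0).round(3))
    cu,cv=u.ravel()[m].mean(),v.ravel()[m].mean(); print(cu,cv)
    if n=='scene': u0,v0=int(cu)-50,int(cv)-40; cv2.imwrite('pics/sc.png',cv2.resize(im[v0:v0+84,u0:u0+112],(784,588),interpolation=cv2.INTER_CUBIC)[:,:,::-1]); print(u0,v0)
    # plate itself
    m=(abs(w[:,2])<.02)&(abs(w@tx)<.035)&(abs(w@ty)<.035); 
    if m.sum()>10: print('plate',m.sum(),q[m].mean(0).round(4))
o=r.get_obs();print(o['tcp_pos'],o['contact_force'])
```

```text
scene 824
0.015 34 [ 0.066 -0.031  0.015] [0.119 0.01  0.025]
0.025 46 [ 0.066 -0.043  0.025] [0.119 0.011 0.035]
0.035 53 [-0.052 -0.043  0.035] [0.117 0.012 0.045]
0.045 59 [-0.057 -0.044  0.045] [0.118 0.029 0.055]
0.055 94 [-0.06  -0.043  0.055] [0.12  0.034 0.065]
0.065 115 [-0.062 -0.045  0.065] [0.117 0.034 0.075]
0.075 126 [-0.06  -0.044  0.075] [0.118 0.034 0.085]
0.085 160 [-0.058 -0.044  0.085] [0.118 0.026 0.095]
0.095 99 [-0.067 -0.043  0.095] [0.12  0.022 0.105]
0.105 38 [-0.069 -0.045  0.105] [0.119 0.022 0.11 ]
285.1067961165049 133.9502427184466
235 93
plate 223 [ 0.5847 -0.1705  0.0512]
side 482
0.015 27 [ 0.069 -0.018  0.015] [0.118 0.012 0.025]
0.025 27 [ 0.069 -0.019  0.026] [0.117 0.013 0.035]
0.035 30 [ 0.069 -0.019  0.035] [0.117 0.011 0.045]
0.045 31 [-0.058 -0.01   0.045] [0.116 0.031 0.055]
0.055 44 [-0.057 -0.014  0.055] [0.117 0.036 0.065]
0.065 60 [-0.057 -0.023  0.065] [0.12  0.034 0.075]
0.075 72 [-0.057 -0.026  0.075] [0.119 0.036 0.085]
0.085 97 [-0.06  -0.039  0.085] [0.119 0.029 0.095]
0.095 68 [-0.064 -0.044  0.095] [0.119 0.022 0.105]
0.105 26 [-0.067 -0.032  0.105] [0.118 0.022 0.11 ]
244.14107883817428 159.73029045643153
plate 120 [ 0.5896 -0.1706  0.0518]
[ 0.51154887 -0.17995122  0.18378108] [-0.10340733 -0.6139998  -1.28849932]
```

View pics/sc.png

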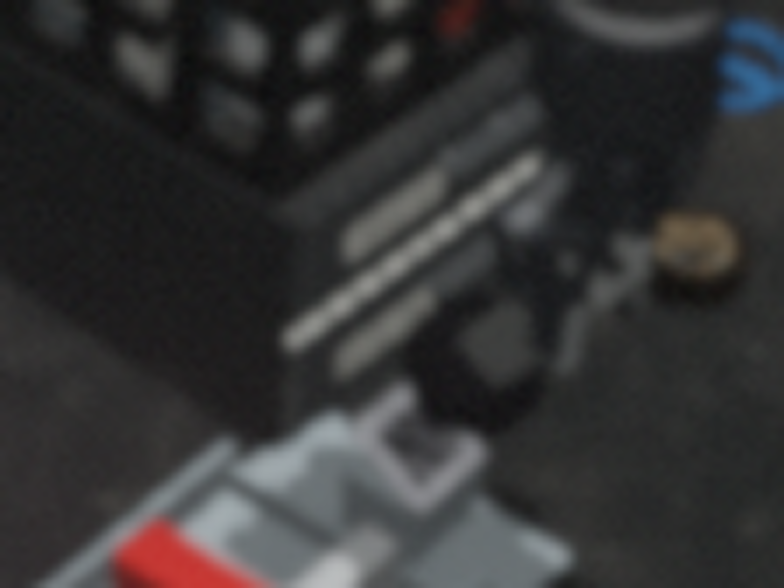

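The scanner's rim lines up: by its lowest rim point its centre sits 28 mm in front of and 55 mm above the code face, so it looks at the middle. I'm holding there.

Call:
{"api": "arm_command", "payload": {"plan": "0 0 0 0; 0 0 0 0; 0 0 0 0; 0 0 0 0; 0 0 0 0; 0 0 0 0; 0 0 0 0; 0 0 0 0; 0 0 0 0; 0 0 0 0; 0 0 0 0; 0 0 0 0; 0 0 0 0; 0 0 0 0; 0 0 0 0; 0 0 0 0; 0 0 0 0; 0 0 0 0; 0 0 0 0; 0 0 0 0"}}

```text
clock: 48.08
tcp_pos: [0.5111, -0.1803, 0.1833]
orientation: [-0.075, 3.141, -0.0]
contact_force: [0.6, -0.2, -2.0]
grip_width: 0.037
gripper_force: 73.9
```

Two more short holds a centimetre either way, in case of error, then back to the wall to set it upright again.

Call:
{"api": "arm_command", "payload": {"plan": "0.008 0 0 0; 0 0 0 0; 0 0 0 0; 0 0 0 0; 0 0 0 0; 0 0 0 0; 0 0 0 0; 0 0 0 0; 0 0 0 0; 0 0 0 0; 0 0 0 0; 0 0 0 0"}}

```text
clock: 49.58
tcp_pos: [0.5031, -0.1807, 0.1833]
orientation: [-0.075, 3.141, -0.0]
contact_force: [-0.3, -0.3, -1.6]
grip_width: 0.0372
gripper_force: 73.9
```

Call:
{"api": "arm_command", "payload": {"plan": "-0.016 0 0 0; 0 0 0 0; 0 0 0 0; 0 0 0 0; 0 0 0 0; 0 0 0 0; 0 0 0 0; 0 0 0 0; 0 0 0 0; 0 0 0 0; 0 0 0 0; 0 0 0 0"}}

```text
clock: 51.08
tcp_pos: [0.5191, -0.1799, 0.1833]
orientation: [0.075, -3.141, 0.0]
contact_force: [-0.2, -0.6, -2.4]
grip_width: 0.0375
gripper_force: 74.0
```

Call:
{"api": "arm_command", "payload": {"plan": "0 0 -0.04 0; 0.04 0 -0.02 0; 0.04 0.01 0 0; 0.01 0.045 0 0; 0 0.045 0 0; 0 0.045 0 0; 0 0.045 0 0; 0 0.045 0 0; 0 0.045 0 0; 0 0 0 0; 0 0 0 0"}}

```text
clock: 52.45
tcp_pos: [0.4158, 0.0951, 0.2432]
orientation: [0.076, -3.14, 0.001]
contact_force: [0.7, -0.1, -2.0]
grip_width: 0.037
gripper_force: 73.9
```

```bash
sed -i 's/\.510,-\.1802,\.183/.4159,.108,.097/' tgt.py; python3 tgt.py
```

```text
[0.4158 0.0951 0.2432] [ 0.63  0.19 -1.09  2.06  0.21  1.    1.06] tool x [-0.999 -0.048  0.   ]
to go, tool axes [-0.0008  0.013   0.1462] yaw err deg -359.938753956297
```

Call:
{"api": "arm_command", "payload": {"plan": "0 0.013 0.04 0; 0 0 0.04 0; 0 0 0.04 0; 0 0 0.026 0; 0 0 0 0; 0 0 0 0", "grip_force": 20}}

```text
clock: 53.2
tcp_pos: [0.416, 0.1081, 0.0981]
orientation: [-0.073, 3.14, 0.0]
contact_force: [0.6, 0.2, -1.8]
grip_width: 0.0374
gripper_force: 73.8
```

Call:
{"api": "arm_command", "payload": {"plan": "-0.005 0 0 0; -0.005 0 0 0; -0.005 0 0 0; -0.005 0 0 0; -0.005 0 0 0; -0.005 0 0 0; 0 0 0 0; 0 0 0 0"}}

```text
clock: 54.2
tcp_pos: [0.4421, 0.1089, 0.0965]
orientation: [0.075, -3.135, 0.004]
contact_force: [-7.1, 0.6, -4.0]
grip_width: 0.037
gripper_force: 73.8
```

Call:
{"api": "arm_command", "payload": {"plan": "-0.004 0 0 0; -0.004 0 0 0; -0.004 0 0 0; -0.003 0 0 0; 0 0 0 0"}}

```text
clock: 54.82
tcp_pos: [0.4575, 0.1099, 0.0969]
orientation: [0.074, -3.135, 0.003]
contact_force: [-6.8, 0.4, -1.3]
grip_width: 0.0371
gripper_force: 74.2
```

Call:
{"api": "arm_command", "payload": {"plan": "-0.004 0 0 0; -0.003 0 0 0; -0.003 0 0 0; 0 0 0 0"}}

```text
clock: 55.32
tcp_pos: [0.4676, 0.1103, 0.0969]
orientation: [0.074, -3.136, 0.003]
contact_force: [-8.0, -0.7, 0.3]
grip_width: 0.0369
gripper_force: 74.2
```

Run:
```python
from h import *
o,im,t=face()
print(o['tcp_pos'],o['contact_force'])
for i in range(60,190,10): print(100+i,t[i].round(4))
```

```text
[0.46760078 0.11027096 0.09694729] [-7.98069371 -0.72077231  0.25832677]
160 [0.0319 0.0011 0.0965]
170 [0.0283 0.0011 0.075 ]
180 [0.0236 0.0011 0.0629]
190 [0.0179 0.0011 0.0564]
200 [0.011  0.0011 0.0546]
210 [0.0129 0.001  0.0303]
220 [0.0133 0.001  0.0136]
230 [0.0135 0.001  0.0003]
240 [ 0.014   0.001  -0.0119]
250 [ 0.0143  0.001  -0.0217]
260 [ 0.0142  0.001  -0.0298]
270 [ 0.0105  0.001  -0.0316]
280 [ 0.0068  0.001  -0.0333]
```

Call:
{"api": "arm_command", "payload": {"plan": "0.01 0 0 0; 0 0 -0.04 0; 0 0 -0.04 0; -0.0012 -0.0477 0 0; -0.0012 -0.0477 0 0; -0.0012 -0.0477 0 0; -0.0012 -0.0477 0 0; -0.0012 -0.0477 0 0; -0.0012 -0.0477 0 0; -0.0012 -0.0477 0 0; -0.0012 -0.0477 0 0; -0.0012 -0.0477 0 0; -0.0012 -0.0477 0 0; -0.0012 -0.0477 0 0; 0 0 0.04 0; 0 0 0.033 0; 0 0 0 0; 0 0 0 0"}}

```text
clock: 57.62
tcp_pos: [0.4995, -0.4132, 0.1061]
orientation: [-0.075, 3.138, -0.002]
contact_force: [0.3, -0.1, -1.4]
grip_width: 0.0374
gripper_force: 73.9
```

```bash
sed -i 's/\.4159,\.108,\.097/.497,-.413,.093/' tgt.py; python3 tgt.py
python3 - <<'E'
from h import *
o,im,t=face('w10.png')
for i in range(60,190,20): print(100+i,t[i].round(4))
E
```

```text
[ 0.4995 -0.4132  0.1061] [ 1.12  0.71 -0.76  1.7   0.57  0.97  1.77] tool x [-0.999 -0.048 -0.002]
to go, tool axes [0.0025 0.0004 0.0131] yaw err deg -359.9552123155729
160 [0.0306 0.0011 0.1033]
180 [0.0233 0.0011 0.0637]
200 [0.0113 0.0011 0.0537]
220 [0.013  0.001  0.0143]
240 [ 0.0144  0.001  -0.0126]
260 [ 0.0136  0.001  -0.0289]
280 [ 0.0075  0.001  -0.0341]
```

Call:
{"api": "arm_command", "payload": {"plan": "0.002 0 0.006 0; 0 0 0.004 0; 0 0 0.0015 0; 0 0 0.001 0; 0 0 0 0; 0 0 0 0"}}

```text
clock: 58.42
tcp_pos: [0.4965, -0.4129, 0.0919]
orientation: [-0.075, 3.141, -0.0]
contact_force: [-0.8, 0.5, -1.9]
grip_width: 0.0374
gripper_force: 74.1
```

Call:
{"api": "arm_command", "payload": {"plan": "0 0 0.001 0; 0 0 0.001 0; 0 0 0 0; 0 0 0 0"}}

```text
clock: 58.92
tcp_pos: [0.497, -0.4129, 0.0914]
orientation: [-0.075, 3.14, -0.002]
contact_force: [-1.8, 1.4, 9.1]
grip_width: 0.0371
gripper_force: 75.6
```

Call:
{"api": "arm_command", "payload": {"plan": "0 0 0.001 0; 0 0 0 0; 0 0 0 0"}}

```text
clock: 59.3
tcp_pos: [0.4974, -0.4129, 0.0913]
orientation: [-0.075, 3.14, -0.002]
contact_force: [-3.4, 1.9, 14.1]
grip_width: 0.0371
gripper_force: 76.0
```

Call:
{"api": "arm_command", "payload": {"plan": "0 0 0 0; 0 0 0 0; 0 0 0 0; 0 0 0 0; 0 0 -0.02 0; 0 0 -0.04 0; 0 0 -0.06 0; 0 0 -0.06 0; 0 0 0 0; 0 0 0 0; 0 0 0 0; 0 0 0 0", "hand": -0.7}}

```text
clock: 60.8
tcp_pos: [0.4958, -0.4127, 0.2675]
orientation: [0.075, -3.139, -0.002]
contact_force: [-0.4, -0.9, 0.0]
grip_width: 0.0726
gripper_force: 0.0
```

Run:
```python
from h import *
o,im,P=reds(zhi=.045,fn='w11.png')
print(o['tcp_pos'],o['contact_force'],o['grip_width'])
z=P[...,2]
m=(z>.112)&(z<.13)&(abs(P[...,0]-.497)<.05)&(abs(P[...,1]+.413)<.05); q=P[m]
print(len(q),np.median(q[:,2]),cv2.minAreaRect((q[:,:2]*1000).astype(np.float32)))
o,im,P=reds(name='scene',zhi=.045); z=P[...,2]
near=(abs(P[...,0]-.497)<.07)&(abs(P[...,1]+.413)<.07)
for lo,hi in((.012,.034),(.04,.07),(.07,.1),(.112,.13)):
    q=P[near&(z>lo)&(z<hi)]; print(lo,len(q),q.min(0).round(3),q.max(0).round(3))
for n,p in dict(globe=(.592,.28),stamp=(.59,.389),tape=(.611,-.432)).items():
    q=P[(abs(P[...,0]-p[0])<.05)&(abs(P[...,1]-p[1])<.05)&(z>.01)]; print(n,len(q),q.mean(0).round(3))
Z=np.load('scene0.npz');v,u=np.mgrid[0:384,0:512]; P0=atdepth('scene',np.c_[u.ravel(),v.ravel()],Z['d'].ravel()).reshape(384,512,3)
for n,p in dict(globe=(.592,.28),stamp=(.59,.389),tape=(.611,-.432)).items():
    q=P0[(abs(P0[...,0]-p[0])<.05)&(abs(P0[...,1]-p[1])<.05)&(P0[...,2]>.01)]; print(n,len(q),q.mean(0).round(3))
```

```text
[504. 256.] z 0.033 [array([ 6.193e+02, -1.000e-01]), array([75.7, 26.3]), np.float64(20.2)]
[468. 259.] z 0.034 [array([631.2, -60.8]), array([49.5, 31.5]), np.float64(5.8)]
[ 0.49584299 -0.41270386  0.26749569] [-0.38681913 -0.89229496  0.00745194] 0.07256834904681256
907 0.12227377305725246 ((501.45220947265625, -412.5152282714844), (27.032320022583008, 37.482078552246094), 3.2814202308654785)
[261. 176.] z 0.033 [array([615.4, -58.5]), array([70.6, 29.9]), np.float64(2.3)]
[247. 188.] z 0.033 [array([614. ,  11.2]), array([70.5, 30.9]), np.float64(2.4)]
[236. 197.] z 0.033 [array([613.2,  60.2]), array([69.7, 32.2]), np.float64(3.1)]
0.012 140 [ 0.471 -0.437  0.012] [ 0.533 -0.377  0.034]
0.04 75 [ 0.487 -0.431  0.04 ] [ 0.516 -0.385  0.069]
0.07 84 [ 0.487 -0.427  0.071] [ 0.516 -0.388  0.1  ]
0.112 84 [ 0.488 -0.426  0.112] [ 0.517 -0.387  0.127]
globe 979 [0.611 0.283 0.089]
stamp 476 [0.605 0.388 0.061]
tape 606 [ 0.632 -0.418  0.189]
globe 956 [0.611 0.283 0.088]
stamp 483 [0.606 0.387 0.062]
tape 594 [ 0.633 -0.418  0.192]
```

View pics/w11.png

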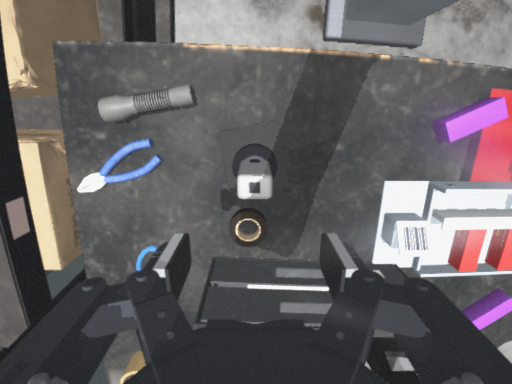

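The scanner stands upright on its mat at (255,175), its axis about 4 mm from the mat's centre. The bystanders have not moved, and the boxes are squared under the lip.

```bash
python3 -c "
from bench import ticket
print(ticket.hand_in())"
```

```text
the job is handed in; nothing more can be done
None
```

I handed the job in at about 61 s: three red boxes squared in the tray with the knob home, the code plate scanned (lean about 28° against its 30°, not confirmed by any reading), the scanner upright on its mat, and the bystanders unmoved.

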